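# Clamp a block in a bench fixture

## Robot

A 6-joint arm with a two-finger parallel gripper is mounted at the origin on the work surface. World frame = base frame: x ahead of the robot, y to its left, z up, the work surface at z = 0. Lengths are in m, angles in degrees, forces in N, time in s.
With the tool pointing down it reaches from about 0.4 to 0.825 m from the base axis. Payload 7 kg.
Tool frame: the origin (TCP) lies on the centre line of the jaws, within the pads' length; the fingertips stand 22 mm ahead of it and the grasp point (between the pads) lies 3 mm ahead of it (bot.finger_overhang is the distance from the TCP to the fingertips, in m); z points along the fingers, y is the line along which they close (so a half turn about z gives the same grasp; the last joint's range is limited). The gripper opens to 88 mm and grips with 3 to 60 N. Pads are 19 mm wide; open, the fingers measure 130 mm over their backs; the gripper's body (78 mm by 193 mm) begins 47 mm behind the grasp point.
Start: joints at [-58.665, 20.546, 0.682, 0, -70.136, -16.507], TCP at [0.173, -0.653, 0.249] pointing down, gripper open.
Joint ranges: [-176.03, 176.03], [-82.01, 121.73], [-58.28, 71.71], [-173.87, 95.51], [-174.79, -0.11], [-173.66, 173.66]. Speed limits (degrees/s): [136.94, 136.94, 172.46, 180, 180, 180].

## Interface

Orientations are given as a 3x3 rotation matrix whose columns are the frame's x, y, z axes.
In Python, from bench import bot gives the robot as it stands.
- The arm moves only by the shell command python3 -m handwheel 'ROWS' [FORCE]. ROWS is JSON, a list that holds one entry, the list of rows, each a list of 7 numbers: the shift along the tool's x, y, z in cm, then the turn, a rotation vector about the tool's x, y, z in degrees, then the closure in counts, from 0 (fully open) to 255 (shut). A call has 1 to 10 rows; each row shifts and turns the commanded pose from where the row before left it, along the tool's axes as they then stand; what a row does not reach is not made up. A row lasts 1/8 s, in which the tool goes at most 62.5 mm and 10.7 degrees, less where a joint would pass 70% of its speed; a pose out of reach is approached as far as the arm can. A call with a gripper value outside its range is refused whole. The fingers move at their own pace and stop on an object; FORCE is the grip in N (left out, the last holds). Time passes only in rows, so rows that do not move let the fingers close. It gives the time, the measured TCP pose, the force, the opening and the grip force at its end, in the units of the state.
- bot.read_state(): the state, without advancing time (a new reading comes with each control period).
- bot.capture(name): name is "scene" or "top" or "wrist"; returns the picture (480x640x3 uint8, red, green, blue); there is no depth.
- bot.get_calibration(name): a dict with "K" (3x3 intrinsics, pixels), "cam_to_world" (4x4, takes a point from camera to world coordinates). Camera axes: x right, y down, z forward; pixel columns grow to the right and rows downward; lengths in m; the calibration is good to about 2 mm. A picture is of the moment at which its call begins: read the wrist's pose just before it. get_calibration takes no time and is no camera call; for the wrist camera it gives the pose at the moment of the call.
- bot.job_done(): hands the job in; it is judged then, once.
Trained networks look in the newest picture that a camera, given by its name, has taken for a name from the list of things; names that differ only in an ending like _2 or _b are one class to them, and where a whole thing is asked for, a point or a joint stands for the part that bears it (a point fixed in the world has none). Each returns a list of dicts, best first, with "score" (0 to 1); they miss things now and then, are a little off and sometimes report something else, mostly with a low value. They report only what shows in the picture. A call takes as long as a camera call. They do not tell look-alikes from the thing itself.
- bot.recognise(camera, label): "point" ([column, row] in pixels, amid what is visible of it).
The state is a dict: "t": time; "joints": joint angles; "joint_velocities": joint speeds; "effort": joint torques, N m; "tcp_pos": TCP position; "ee_rot": TCP orientation; "ft_force": force on the tool from outside, world axes, zero at the start; "torque": the same for the moment, N m; "finger_gap": finger opening in m; "gripper_force": force on a finger pad.
Only numpy, scipy, OpenCV 4.12 (cv2) and the standard library are available. Lean on these libraries where they do the work, as an engineer would, in place of code of your own. Each camera call takes 0.05 s, during which the arm holds its last target. There are 200 camera calls.

## Task

With the fingertips, push the dark metal block along its channel in the bench fixture until it stands fully home against the end stop, then push the clamp's lever round past its dead point until it snaps into lock and the pad holds the block. Only push: do not pick the block up, and leave the bolt, the collar and the wrench where they are.

Things in the scene. Friction and masses are not known exactly. Their poses are not given: they have to be found in the camera images.
- fixture: Aluminium plate, 280 x 220 x 12 mm, fixed on the bench, position and yaw vary. Origin at bench height under the channel's centre line; x along the channel to the end stop, y left, z up. Plate: x -140..140, y -160..60 mm. Channel y -27..27, open above and at its near (-x) end, between a fence on the left (top z 40) and a low rail on the right (top z 27), both x -95..95 mm.
- end_stop (a point): Centre of the top edge of the end stop's face that the block must meet: a steel block across the channel, face at x 75, top at z 46 mm in the fixture's frame; axes as the fixture's.
- pivot (a point): On the lever's vertical pivot axis, at the lever's height: x 40, y -110, z 56 mm in the fixture's frame; axes as the fixture's. The dark clamp body (x 18..62, y -135..-45, up to z 50 mm) stands below and beside it.
- block: Loose dark metal block with a round bore in its top, 70 (its x) x 50 (y) x 40 mm high, 0.3 to 0.5 kg, in the channel with 2 mm play each side. Origin at the centre of its underside (z 12 mm, on the plate), axes nearly along the fixture's. Starts 45 to 90 mm short of the end stop; home, its origin is at x 40 mm in the fixture's frame. It slides along x under about 2 to 6 N.
- lever (a joint): Lever angle, rad. The level lever points along -170 deg + this angle from the fixture's x axis (anticlockwise from above). 0: open, pointing to the near end; 1.5: locked on its stop, pointing right. It starts open. A spring resists (at most about 13 N at the grip) up to the dead point at 1.3; past about 1.37 it snaps to 1.5 by itself and stays; let go earlier, it swings back.
- lever_grip (a point): On the axis of the lever's black round grip, 95 mm from the pivot, 56 mm above the bench. Grip 22 mm in diameter, 57 to 125 mm from the pivot; nearer the pivot the lever is a 16 mm wide steel bar. x points outward along the lever, z up; closing moves it along its +y, so it is pushed from its -y side, which faces the channel when open.
- pad: Round black sprung rubber pad, 19 mm in diameter, on the plunger's end at x 40, z 40 mm in the fixture's frame; origin at the centre of its front face, y towards the block. Open, its face is at fixture y -36 mm; the lever drives it up to 22 mm towards the channel, and in lock it presses the block against the fence with about 10 N.
- bolt: Loose steel hex bolt standing on its head, head 28 mm across and 10 mm high, shank 16 mm, 66 mm tall in all; origin at the centre of its underside. Leave alone.
- collar: Loose dark steel collar, 52 mm outside, 28 mm bore, 26 mm high; origin at the centre of its underside. Leave alone.
- wrench: Loose steel wrench, about 170 mm long, lying on the bench to the right of the fixture, origin near its middle, along its x. Leave alone.
Things that resemble listed ones, but are neither listed nor needed, are in the scene too. What is shaped like the block but green or orange is not meant.

How it is judged:
By the outcome, as a careful person would: the job done as asked, in the order asked, and still so for the second after the job is handed in, with the robot touching nothing.
It also fails if it takes over 48 s, if anything falls off the work surface, if the arm or the gripper's body presses on something with over 40 N, if the wrist force passes 120 N, or if a joint passes its speed limit or range.

## Working session

There is one attempt and no reset: what is moved stays moved. The work goes in short steps, Python scripts to look and compute and a shell command to move; the robot and the scene stay as the last step left them, time stands still between calls to the robot, and variables do not carry over. Pictures are saved under pics/ and viewed, at most 10 in all, crops included, and the job is handed in when it is done.

```bash
mkdir -p pics; ls
cat > h.py <<'E'
import numpy as np, cv2
from bench import bot
def cal(n):
    c=bot.get_calibration(n); return np.array(c["K"]),np.array(c["cam_to_world"])
def ray(n,p,z,c=None):
    K,T=c or cal(n); d=T[:3,:3]@np.linalg.solve(K,[p[0],p[1],1]); o=T[:3,3]
    return o+d*(z-o[2])/d[2]
def proj(n,P,c=None):
    K,T=c or cal(n); q=K@(T[:3,:3].T@(np.array(P)-T[:3,3])); return q[:2]/q[2]
def save(n,name):
    im=bot.capture(n); cv2.imwrite(f"pics/{name}.png",cv2.cvtColor(np.array(im),cv2.COLOR_RGB2BGR)); return im
E
python3 - <<'E'
from h import *
for n in ("top","scene"):
    save(n,n+"0")
    for l in ("fixture","block","lever","lever_grip","pad","bolt","collar","wrench"):
        r=bot.recognise(n,l); print(n,l,[(np.round(d["point"],1).tolist(),round(d["score"],2)) for d in r[:4]])
print(cal("top")); s=bot.read_state(); print(s["t"],s["tcp_pos"],s["ee_rot"],s["finger_gap"])
E
```

```text
pics
top fixture [([296.7, 209.8], 0.94)]
top block [([211.7, 345.7], 0.82), ([287.6, 339.8], 0.77), ([268.5, 232.3], 0.72), ([139.2, 284.4], 0.69)]
top lever [([332.0, 210.0], 0.84)]
top lever_grip [([333.0, 211.2], 0.84)]
top pad [([288.1, 189.1], 0.5)]
top bolt [([210.5, 186.4], 0.53)]
top collar [([192.6, 238.4], 0.77), ([287.6, 189.9], 0.36)]
top wrench [([419.5, 185.7], 0.6)]
scene fixture [([298.8, 278.6], 0.67)]
scene block [([344.7, 257.2], 0.91), ([402.9, 400.2], 0.88), ([465.1, 239.1], 0.81), ([399.1, 205.5], 0.79)]
scene lever [([410.0, 309.4], 0.58)]
scene lever_grip [([274.7, 235.1], 0.79)]
scene pad [([297.7, 274.5], 0.67)]
scene bolt [([352.2, 334.3], 0.58)]
scene collar [([408.8, 309.3], 0.61)]
scene wrench [([193.5, 219.3], 0.72), ([300.1, 279.8], 0.24)]
(array([[457.75500006,   0.        , 315.09669467],
       [  0.        , 457.75500006, 238.67403788],
       [  0.        ,   0.        ,   1.        ]]), array([[ 2.72364518e-02, -9.77075512e-01,  2.11143598e-01,
         3.54648527e-01],
       [-9.99616355e-01, -2.76848221e-02,  8.32802363e-04,
         3.34246552e-02],
       [ 5.03176216e-03, -2.11085276e-01, -9.77454698e-01,
         8.60832803e-01],
       [ 0.00000000e+00,  0.00000000e+00,  0.00000000e+00,
         1.00000000e+00]]))
0.9 [ 0.17272991 -0.6525034   0.2485958 ] [[-9.66683244e-01 -2.55975594e-01  1.62402007e-05]
 [-2.55975594e-01  9.66683243e-01 -4.38159697e-05]
 [-4.48331106e-06 -4.65132587e-05 -9.99999999e-01]] 0.08734878502488896
```

View pics/top0.png

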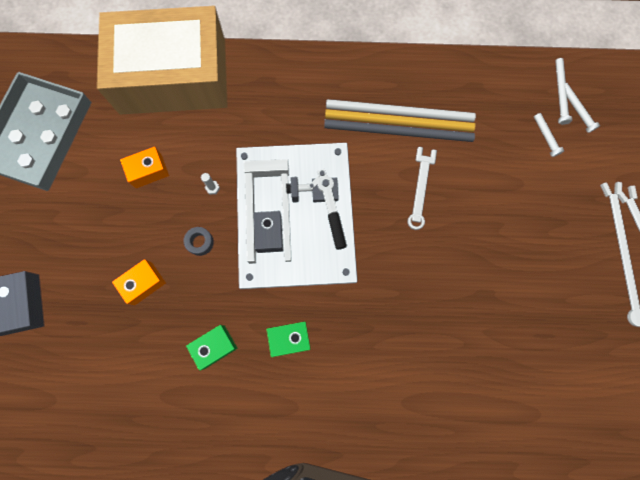

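View pics/scene0.png

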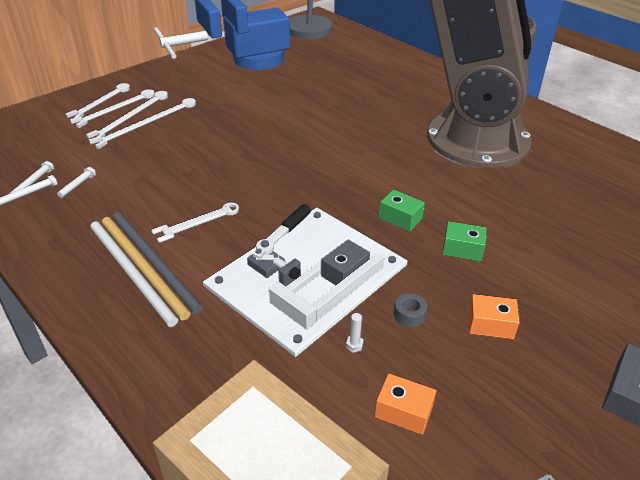

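The top view shows the dark block with a bore in the channel at about (268,232) and the end stop at (266,167). The pad is at (293,188), the pivot at (325,182), and the lever's black grip at (337,230).

Possible confusions with the block: green at (211,346) and (288,340), orange at (139,284) and (143,165), and a large dark box at (15,300). I choose (268,232), the dark one in the channel.

```bash
cat > fit.py <<'E'
from h import *
from scipy.optimize import least_squares
im=np.array(bot.capture("top")); c=cal("top")
hsv=cv2.cvtColor(im,cv2.COLOR_RGB2HSV); m=((hsv[...,1]<50)&(hsv[...,2]>150)).astype(np.uint8)
m[:,:225]=0;m[:130]=0;m[:,370:]=0;m[300:]=0
n,l,st,_=cv2.connectedComponentsWithStats(m); k=1+st[1:,4].argmax()
cs=max(cv2.findContours((l==k).astype(np.uint8),0,2)[0],key=cv2.contourArea)
h=cv2.convexHull(cs); q=cv2.approxPolyDP(h,6,True)[:,0].astype(float); print(q.tolist())
W=np.array([ray("top",p,.012,c) for p in q])[:,:2]
print([np.linalg.norm(W[i]-W[i-1]).round(4) for i in range(len(W))])
M=np.array([[.14,.06],[.14,-.16],[-.14,-.16],[-.14,.06]])
f=lambda v:np.array([[np.cos(v[2]),-np.sin(v[2])],[np.sin(v[2]),np.cos(v[2])]])
ctr=W.mean(0); best=None
def res(v):
    P=M@f(v).T+v[:2]
    return np.concatenate([W[np.linalg.norm(W-p,axis=1).argmin()]-p for p in P])
for a in np.radians([-10,0,10]):
    v0=np.r_[ctr,a]; v0[:2]-=f(v0)@M.mean(0)
    s=least_squares(res,v0)
    if best is None or s.cost<best.cost: best=s
v=best.x; print("fix",v[:2],np.degrees(v[2]),"res mm",best.fun*1e3)
R=f(v); np.save("fix.npy",v)
F=lambda x,y,z:np.r_[R@[x/1e3,y/1e3]+v[:2],z/1e3]
for nme,p,z in(("block",(267,224),.052),("grip",(337,230),.056),("gripnn",(333,211),.056)):
    w=ray("top",p,z,c); print(nme,w.round(4),"in fixture mm",(R.T@(w[:2]-v[:2])*1e3).round(1))
out=cv2.cvtColor(im,cv2.COLOR_RGB2BGR)[120:310,200:400]; out=cv2.resize(out,None,fx=4,fy=4,interpolation=2)[:600,:800]
g=np.radians(-170); 
for p in [(140,60,12),(140,-160,12),(-140,-160,12),(-140,60,12),(75,0,46),(75,27,46),(75,-27,46),(40,-110,56),(40+95*np.cos(g),-110+95*np.sin(g),56),(40,-36,40),(-95,27,40),(-95,-27,27)]:
    u=((proj("top",F(*p),c)-[200,120]+.5)*4).astype(int); cv2.circle(out,tuple(int(t) for t in u),4,(0,0,255),1)
cv2.imwrite("pics/crop1.png",out)
E
python3 fit.py
```

```text
[[346.0, 143.0], [356.0, 281.0], [240.0, 288.0], [236.0, 148.0]]
[np.float64(0.2183), np.float64(0.2755), np.float64(0.2156), np.float64(0.2777)]
fix [0.58368486 0.12489234] 4.8457872336466865 res mm [-0.93414905 -0.79902142 -2.48839577  0.75905078  1.91643741  2.23167151
  1.50610741 -2.19170087]
block [0.5542 0.1223 0.052 ] in fixture mm [-29.6  -0.1]
grip [ 0.5457 -0.005   0.056 ] in fixture mm [ -48.9 -126.2]
gripnn [0.581  0.0029 0.056 ] in fixture mm [ -13.  -121.3]
```

View pics/crop1.png

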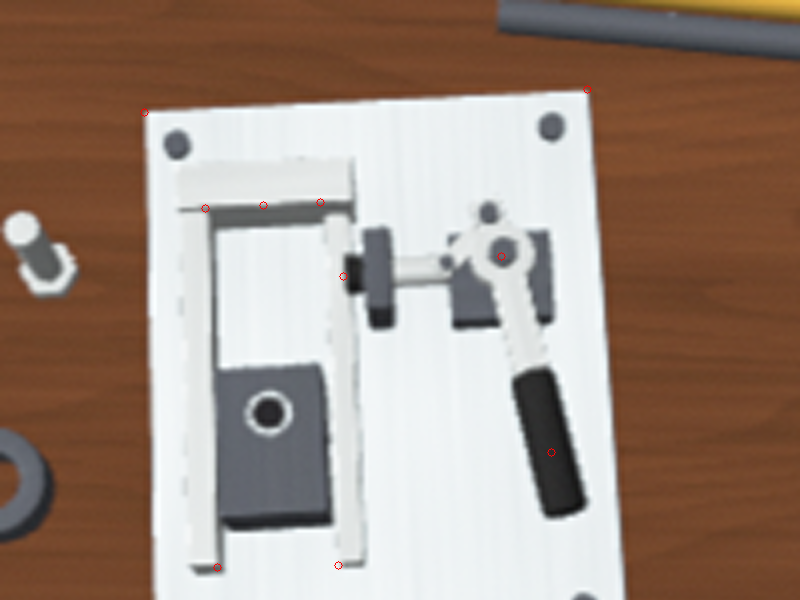

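The crop confirms the choice: the dark block with a bore sits between fence and rail (bore at crop (268,412)), the overlay dots for stop, pivot, pad and grip all fall on their features, and the lever is open. Next I work out the reach.

```bash
cat > go.py <<'E'
from h import *
from scipy.spatial.transform import Rotation as Ro
v=np.load("fix.npy"); c,s=np.cos(v[2]),np.sin(v[2]); R=np.array([[c,-s],[s,c]])
def F(x,y,z): return np.r_[R@[x/1e3,y/1e3]+v[:2],z/1e3]
def fx(w): return np.r_[R.T@(np.array(w)[:2]-v[:2])*1e3,w[2]*1e3]
def Rt(a): # tool down, tool x at fixture angle a deg
    t=np.radians(a)+v[2]; x=np.array([np.cos(t),np.sin(t),0]); z=np.array([0,0,-1.]); return np.c_[x,np.cross(z,x),z]
def to(x,y,ztip,a,st=None):
    st=st or bot.read_state(); R0=np.array(st["ee_rot"]); p=np.array(st["tcp_pos"])
    d=R0.T@(F(x,y,ztip+22)-p)*100
    print("need shift cm",d.round(2),"turn",np.degrees(Ro.from_matrix(R0.T@Rt(a)).as_rotvec()).round(1))
def now():
    s=bot.read_state(); x=np.array(s["ee_rot"])[:,0]
    print("t",s["t"],"fix TCP",fx(s["tcp_pos"]).round(1),"tip z",s["tcp_pos"][2]*1e3-22,"toolx ang",np.degrees(np.arctan2(x[1],x[0])-v[2]).round(1),"F",np.round(s["ft_force"],1),"gap",s["finger_gap"],"J",np.round(s["joints"],0))
E
python3 - <<'E'
from go import *
print("overhang",bot.finger_overhang)
for p in((267.5,248.8),(256,248.8),(280,250.5),(254.5,212.5),(280.5,211)): print(fx(ray("top",p,.052)).round(1))
now(); to(-100,0,128,180)
E
```

```text
overhang 0.022
[-75.6   0.7  52. ]
[-74.4  21.3  52. ]
[-80.  -21.7  52. ]
[-6.7 22.  52. ]
[ -6.5 -25.6  52. ]
t 0.95 fix TCP [-475.1 -739.9  248.6] tip z 226.55454710498606 toolx ang -170.0 F [-0.7  0.1  0.8] gap 0.08750553170443817 J [-59.  21.   1.  -0. -70. -17.]
need shift cm [-49.77  66.37   9.86] turn [ 0.  0. 10.]
```

```bash
python3 -m handwheel '[[[-5,3.5,0,0,0,0,255],[-5,3.5,0,0,0,0,255],[-5,3.5,0,0,0,0,255],[-5,3.5,0,0,0,0,255],[-5,3.5,0,0,0,0,255],[-5,3.5,0,0,0,0,255],[-5,3.5,0,0,0,0,255],[-5,3.5,0,0,0,0,255]]]' 20
python3 -m handwheel '[[[-1.4,5.5,1.4,0,0,0,255],[-1.4,5.5,1.4,0,0,0,255],[-1.4,5.5,1.4,0,0,0,255],[-1.4,5.5,1.4,0,0,0,255],[-1.4,5.5,1.4,0,0,0,255],[-1.4,5.5,1.4,0,0,0,255],[-1.4,5.4,1.4,0,0,10,255],[0,0,0,0,0,0,255]]]' 20
python3 -c "
from go import *
now(); to(-102,0,26,180)"
```

```text
t: 1.95
tcp_pos: [0.4889, -0.2777, 0.249]
ee_rot: [[-0.967, -0.256, 0.001], [-0.256, 0.967, -0.0], [-0.001, -0.001, -1.0]]
ft_force: [0.9, -1.0, -0.4]
finger_gap: 0.0131
gripper_force: 0.0
t: 2.95
tcp_pos: [0.484, 0.1193, 0.1499]
ee_rot: [[-0.996, -0.087, -0.001], [-0.087, 0.996, -0.0], [0.001, -0.0, -1.0]]
ft_force: [-0.3, -0.4, -0.1]
finger_gap: 0.0006
gripper_force: 0.0
t 2.95 fix TCP [-99.8   2.9 149.9] tip z 127.94237603094888 toolx ang -179.9 F [-0.3 -0.4 -0.1] gap 0.00062859585737106 J [  36.    9.  -29.   -0.  -52. -121.]
need shift cm [ 0.21 -0.28 10.19] turn [-0.  -0.   0.1]
```

```bash
python3 -m handwheel '[[[0.3,-0.3,4,0,0,0,255],[0,0,4,0,0,0,255],[0,0,2.2,0,0,0,255],[0,0,0,0,0,0,255]]]'
python3 -c "
from go import *
now(); save('wrist','w1')
print([ (r['point'],r['score']) for r in bot.recognise('wrist','block')][:3])"
```

```text
t: 3.45
tcp_pos: [0.4807, 0.1119, 0.0476]
ee_rot: [[-0.996, -0.086, -0.003], [-0.086, 0.996, -0.002], [0.003, -0.002, -1.0]]
ft_force: [0.5, 0.4, -0.3]
finger_gap: 0.0004
gripper_force: 0.0
t 3.45 fix TCP [-103.7   -4.3   47.6] tip z 25.601500741410902 toolx ang -179.9 F [ 0.5  0.4 -0.3] gap 0.0003857071147725312 J [  36.   17.  -36.   -0.  -37. -121.]
[([325.1, 402.6], 0.89), ([572.0, 32.1], 0.85), ([255.2, 31.9], 0.64)]
```

View pics/w1.png

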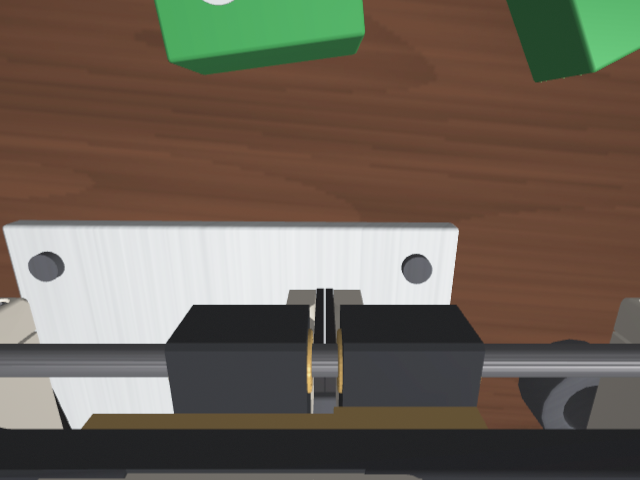

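The wrist view looks back towards the robot: closed fingers at about (325,350), the plate's near edge at row 225, green look-alikes behind. The fingers are inside the plate and behind the block. I centre the tool, then push.

```bash
python3 -m handwheel '[[[0,0.4,0,0,0,0,255],[0,0,0,0,0,0,255],[-1,0,0,0,0,0,255],[-1,0,0,0,0,0,255],[0,0,0,0,0,0,255]]]'
python3 -c "
from go import *
now(); to(-12,0,26,180)"
```

```text
t: 4.18
tcp_pos: [0.5021, 0.1189, 0.0486]
ee_rot: [[-0.996, -0.085, 0.0], [-0.085, 0.996, 0.0], [-0.0, 0.0, -1.0]]
ft_force: [-0.8, -0.7, -0.3]
finger_gap: 0.0007
gripper_force: 0.0
t 4.175 fix TCP [-81.8   0.9  48.6] tip z 26.604306808618595 toolx ang -179.9 F [-0.8 -0.7 -0.3] gap 0.0007288518436147778 J [  35.   19.  -33.    0.  -38. -120.]
need shift cm [-6.98 -0.1   0.06] turn [0.  0.  0.1]
```

```bash
python3 -m handwheel '[[[-1,0,0,0,0,0,255],[-1,-0.1,0,0,0,0,255],[-1,0,0,0,0,0,255],[-1,0,0,0,0,0,255],[-1,0,0,0,0,0,255],[-1,0,0,0,0,0,255],[-0.7,0,0,0,0,0,255],[0,0,0,0,0,0,255]]]'
python3 -c "
from go import *
now(); to(-4.5,0,26,180)"
```

```text
t: 5.18
tcp_pos: [0.5687, 0.1237, 0.0488]
ee_rot: [[-0.996, -0.086, 0.001], [-0.086, 0.996, 0.0], [-0.001, 0.0, -1.0]]
ft_force: [-0.2, 0.4, -0.2]
finger_gap: 0.0006
gripper_force: 0.0
t 5.175 fix TCP [-15.    0.   48.8] tip z 26.752670094147646 toolx ang -179.9 F [-0.2  0.4 -0.2] gap 0.0006290859877463808 J [  32.   24.  -25.    0.  -42. -117.]
need shift cm [-1.05 -0.    0.08] turn [0.  0.  0.1]
```

```bash
python3 -m handwheel '[[[-0.4,0,0,0,0,0,255],[-0.4,0,0,0,0,0,255]]]'|grep -E "tcp|ft"
python3 -m handwheel '[[[-0.2,0,0,0,0,0,255]]]'|grep -E "tcp|ft"
python3 -m handwheel '[[[-0.2,0,0,0,0,0,255]]]'|grep -E "tcp|ft"
python3 -m handwheel '[[[-0.2,0,0,0,0,0,255]]]'|grep -E "tcp|ft"
python3 -c "
from go import *
now(); im=save('top','t2')
o=cv2.resize(cv2.cvtColor(np.array(im),4)[130:270,220:380],None,fx=4,fy=4,interpolation=2); cv2.imwrite('pics/t2c.png',o)"
```

```text
tcp_pos: [0.5757, 0.1241, 0.0488]
ft_force: [-3.2, -0.1, 0.8]
tcp_pos: [0.5779, 0.1244, 0.0488]
ft_force: [-2.8, -0.5, 2.4]
tcp_pos: [0.5787, 0.1243, 0.0486]
ft_force: [-10.9, 3.1, 7.1]
tcp_pos: [0.5788, 0.124, 0.0483]
ft_force: [-17.7, 3.9, 11.6]
t 5.8 fix TCP [-4.9 -0.4 48.3] tip z 26.253844754021074 toolx ang -180.0 F [-17.7   3.9  11.6] gap 0.0006716803352955247 J [  31.   24.  -23.   -0.  -43. -116.]
```

View pics/t2c.png

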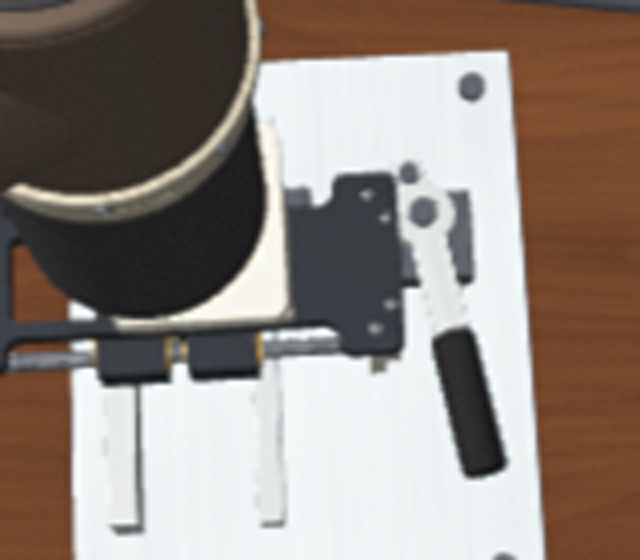

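The gripper hides the block. The force rises to 18 N with the TCP stopped at fixture x -4.9, where -4.5 was expected for home. The lever is still open. I back off, rise and check.

```bash
python3 -m handwheel '[[[0.3,0,0,0,0,0,255],[1,0,0,0,0,0,255],[3,0,0,0,0,0,255],[0,0,-4,0,0,0,255],[2,-2,-4,0,0,0,255],[0,-5,0,0,0,-10,255],[0,0,0,0,0,0,255]]]'
python3 -c "
from go import *
now(); im=save('top','t3'); to(-60,-89,38,-170)
o=cv2.resize(cv2.cvtColor(np.array(im),4)[130:270,220:380],None,fx=4,fy=4,interpolation=2); cv2.imwrite('pics/t3c.png',o)
im=save('scene','s3'); cv2.imwrite('pics/s3c.png',cv2.resize(cv2.cvtColor(np.array(im),4)[200:360,200:410],None,fx=3.6,fy=3.6,interpolation=2))"
```

```text
t: 6.72
tcp_pos: [0.525, 0.0476, 0.1296]
ee_rot: [[-0.966, -0.258, 0.002], [-0.258, 0.966, 0.001], [-0.002, 0.0, -1.0]]
ft_force: [-1.0, 0.4, -0.6]
finger_gap: 0.0006
gripper_force: 0.0
t 6.725 fix TCP [-65.  -72.1 129.6] tip z 107.60592995617603 toolx ang -169.9 F [-1.   0.4 -0.6] gap 0.0006214136426891671 J [  27.   13.  -27.    0.  -50. -102.]
need shift cm [-0.15 -1.85  6.93] turn [ 0.   0.1 -0.1]
```

View pics/s3c.png

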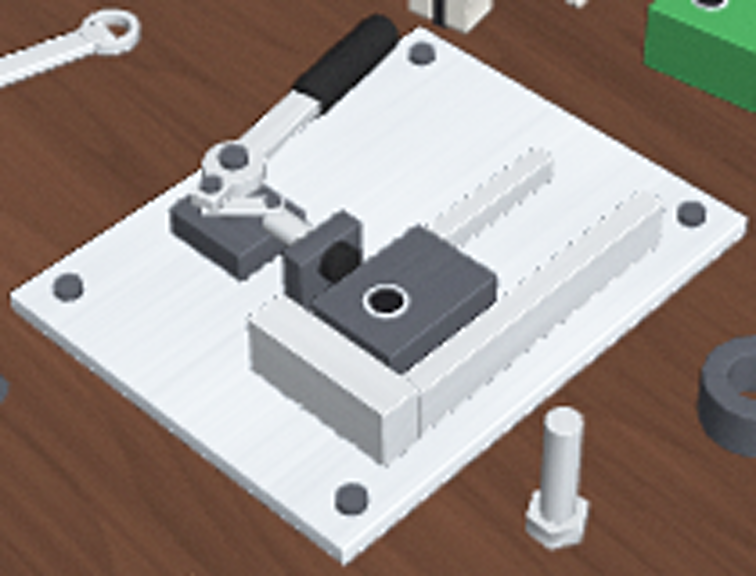

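The block's front edge (crop (320,300)–(400,365)) stands flush at the end stop, so it is home. The lever is still open. Now I descend beside the grip.

```bash
python3 -m handwheel '[[[-0.1,-1.7,0,0,0,0,255],[0,0,3.5,0,0,0,255],[0,0,3.4,0,0,0,255],[0,0,0,0,0,0,255]]]'
python3 - <<'E'
from go import *
now()
# lever-frame path: contact offset d, radius 95; print per-row tool shifts when turning 10 deg/row
d=32
def pose(t):
    a=np.radians(-170+t); u=np.array([np.cos(a),np.sin(a)]); w=np.array([-u[1],u[0]])
    return np.array([40,-110])+95*u-d*w, -170+t
for t in range(0,90,10): print(t,pose(t)[0].round(1))
to(*pose(0)[0],38,-170)
a,b=pose(0),pose(10); x=np.array([np.cos(np.radians(a[1])),np.sin(np.radians(a[1]))]); y=np.array([x[1],-x[0]])
print("per 10deg row tool shift mm",(b[0]-a[0])@x,(b[0]-a[0])@y)
E
```

```text
t: 7.32
tcp_pos: [0.5289, 0.0327, 0.0573]
ee_rot: [[-0.966, -0.257, -0.005], [-0.257, 0.966, -0.002], [0.006, -0.001, -1.0]]
ft_force: [0.7, 0.2, 0.8]
finger_gap: 0.0004
gripper_force: 0.0
t 7.325 fix TCP [-62.4 -87.2  57.3] tip z 35.31812427025217 toolx ang -169.9 F [0.7 0.2 0.8] gap 0.0004175111461254105 J [  25.   19.  -31.   -0.  -41. -100.]
0 [-59.1 -95. ]
10 [ -60.2 -112.4]
20 [ -58.3 -129.8]
30 [ -53.3 -146.6]
40 [ -45.6 -162.2]
50 [ -35.2 -176.3]
60 [ -22.6 -188.3]
70 [  -8. -198.]
80 [   8. -205.]
need shift cm [-0.18 -0.82 -0.27] turn [-0.  -0.3  0.1]
per 10deg row tool shift mm 4.1134782215015395 -16.982728781967726
```

```bash
python3 -m handwheel '[[[-0.2,-0.7,-0.2,0,0,0,255],[0.24,-0.84,0,0,0,-5,255],[0.24,-0.84,0,0,0,-5,255],[0.24,-0.84,0,0,0,-5,255],[0.24,-0.84,0,0,0,-5,255],[0.24,-0.84,0,0,0,-5,255],[0.24,-0.84,0,0,0,-5,255],[0.24,-0.84,0,0,0,-5,255],[0.24,-0.84,0,0,0,-5,255]]]'
python3 - <<'E'
from go import *
now(); im=save('top','t4')
print(bot.recognise('top','lever_grip')[:2])
cv2.imwrite('pics/t4c.png',cv2.resize(cv2.cvtColor(np.array(im),4)[130:270,220:420],None,fx=4,fy=4,interpolation=2))
E
```

```text
t: 8.45
tcp_pos: [0.5537, -0.0379, 0.0634]
ee_rot: [[-0.573, -0.82, 0.001], [-0.82, 0.573, 0.002], [-0.002, 0.0, -1.0]]
ft_force: [-4.8, 9.0, 2.4]
finger_gap: -0.0002
gripper_force: 5.2
t 8.45 fix TCP [ -43.6 -159.7   63.4] tip z 41.3895796641404 toolx ang -129.8 F [-4.8  9.   2.4] gap -0.00019607985137425174 J [ 16.  20. -27.  -0. -42. -51.]
[{'point': [304.0, 249.6], 'score': 0.22}]
```

View pics/t4c.png

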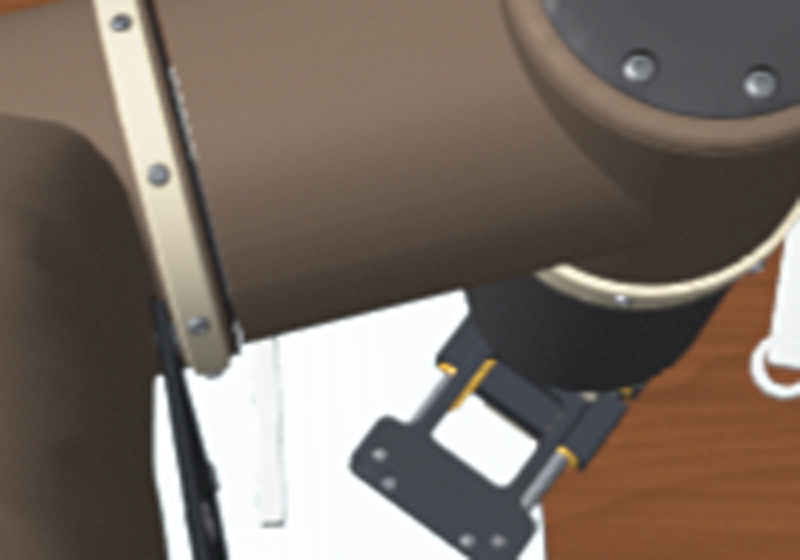

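The arm hides the grip, but the 10 N reaction along the push line shows the finger driving the lever at about 40°. I continue.

```bash
python3 -m handwheel '[[[0.24,-0.84,0,0,0,-5,255],[0.24,-0.84,0,0,0,-5,255],[0.24,-0.84,0,0,0,-5,255],[0.24,-0.84,0,0,0,-5,255],[0.24,-0.84,0,0,0,-5,255],[0.24,-0.84,0,0,0,-5,255]]]' | grep -E "tcp|ft_|t:"
for i in 1 2; do :; done
python3 -m handwheel '[[[0.24,-0.84,0,0,0,-5,255],[0.24,-0.84,0,0,0,-5,255],[0,0,0,0,0,0,255]]]' | grep -E "tcp|ft_|t:"
python3 -c "
from go import *
now(); to(8,-205,40,-90)"
```

```text
t: 9.3
tcp_pos: [0.5941, -0.0709, 0.0635]
ee_rot: [[-0.086, -0.996, 0.0], [-0.996, 0.086, 0.001], [-0.001, -0.0, -1.0]]
ft_force: [-2.3, 3.0, 1.7]
t: 9.68
tcp_pos: [0.6123, -0.0767, 0.0634]
ee_rot: [[0.085, -0.996, 0.003], [-0.996, -0.085, 0.0], [0.0, -0.003, -1.0]]
ft_force: [0.1, 0.1, 0.2]
t 9.675 fix TCP [  11.4 -203.3   63.4] tip z 41.42749480271466 toolx ang -90.0 F [0.1 0.1 0.2] gap 7.555433398852241e-05 J [ 11.  25. -19.   0. -45.  -6.]
need shift cm [0.17 0.34 0.14] turn [-0.2 -0.   0. ]
```

The contact force dropped to zero past 80°, so the lever has probably snapped. I retreat and look.

```bash
python3 -m handwheel '[[[0,1,0,0,0,0,255],[0,3,0,0,0,0,255],[0,0,-5,0,0,0,255],[0,3,-5,0,0,0,255],[-3,5,-5,0,0,0,255],[0,6,0,0,0,0,255],[0,6,0,0,0,0,255],[0,6,0,0,0,0,255],[0,0,0,0,0,0,255]]]' | grep -E "tcp|ft_|t:"
python3 - <<'E'
from go import *
now(); a=np.array(save('top','t5'))
for l in('lever_grip','pad','wrench','bolt','collar'): print(l,[(d['point'],round(d['score'],2)) for d in bot.recognise('top',l)[:2]])
b=np.array(save('scene','s5'))
A=cv2.resize(a[130:270,200:440],(800,467)); 
cv2.imwrite('pics/s5c.png',cv2.cvtColor(cv2.resize(b[200:360,160:410],(800,512),interpolation=2),4)); cv2.imwrite('pics/t5c.png',cv2.cvtColor(A,4))
E
```

```text
t: 10.8
tcp_pos: [0.3147, -0.0779, 0.2025]
ee_rot: [[0.085, -0.996, 0.003], [-0.996, -0.085, 0.002], [-0.002, -0.003, -1.0]]
ft_force: [1.3, 0.4, 0.0]
t 10.8 fix TCP [-285.2 -179.4  202.5] tip z 180.50583320381878 toolx ang -90.0 F [1.3 0.4 0. ] gap 0.0005304110406372255 J [ 22. -14. -43.  -0. -61. -17.]
lever_grip [([349.2, 180.9], 0.82)]
pad [([282.7, 191.5], 0.57)]
wrench [([195.1, 236.2], 0.75)]
bolt [([210.6, 186.7], 0.64)]
collar [([203.0, 241.8], 0.69)]
```

View pics/t5c.png

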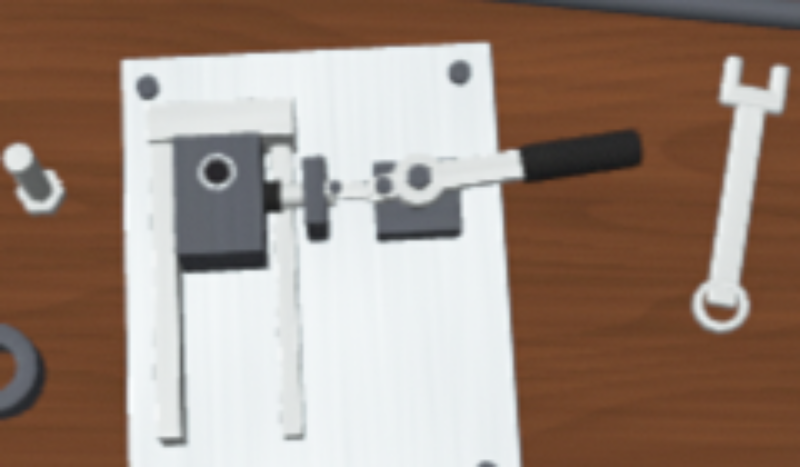

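View pics/s5c.png

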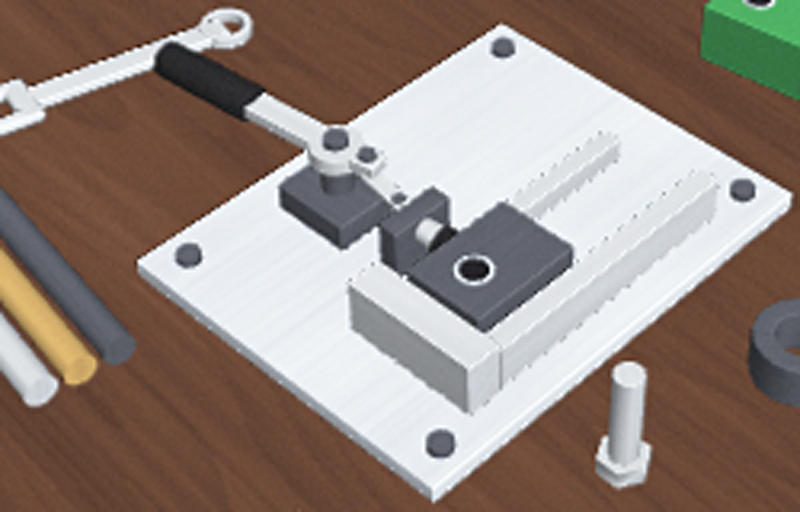

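The top view shows the lever pointing right (grip at crop (582,155)), the pad touching the block at (272,195) and the block at the stop. Bolt, collar and wrench are where they were. I check the numbers.

Run:
```python
from go import *
px=lambda u,v:(200+u*.3,130+v*.29979)
p=fx(ray('top',px(418,177),.060)); g=fx(ray('top',px(582,155),.056)); d=g-p
print(p,g,"lever rad",np.radians((np.degrees(np.arctan2(d[1],d[0]))+170)))
for q in((181,252),(264,249),(176,136),(262,134)): print(fx(ray('top',px(*q),.052)).round(1))
# stop top near edge (z46), bore before/after
print(fx(ray('top',px(217,171),.052)).round(1), "bore before",fx(ray('top',(200+268/4,120+412/4),.052)).round(1))
```

```text
[  39.83432666 -110.63014109   60.        ] [  48.96695117 -202.73078442   56.        ] lever rad 1.4950994925165197
[ 6.6 22.  52. ]
[  5.7 -23.7  52. ]
[74.2 22.8 52. ]
[ 72.7 -25.3  52. ]
[52.3  0.6 52. ] bore before [-27.7  -0.1  52. ]
```

The lever is at about 1.495 rad (locked). The block spans x from about 6 to 74 mm, which is home within measurement error, and the robot is clear of everything.

```bash
python3 -c "
from bench import bot
print(bot.job_done())"
```

```text
the job is handed in; nothing more can be done
None
```

I pushed the block home against the end stop and swung the lever past its dead point into lock at about 1.5 rad, with the pad on the block and the bolt, collar and wrench untouched; the job is handed in, at about 11 s on the robot's clock.

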